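# Find the empty compartment of the hardware chest

## Task

One compartment of the green hardware chest on the workbench is empty; the other three are packed full, so their lids bear solid. Press gently on the end of each cream lid with the fingertips until you find the one that rocks, then push that end down until the lid is fully open, and leave it standing open with the hand clear. Only press and push, pick nothing up, do not force the solid lids, and leave the spool, screwdriver and oil bottle where they are.

Things in the scene. Friction and masses are not known exactly. Their poses are not given: they have to be found in the camera images.
- chest: Green hardware chest, fixed to the bench, 140 x 374 x 85 mm high (its x, y, z). Origin: centre of its underside. Its x axis points across the row of lids, away from the robot; y runs along the row. Four compartments along y (pitch 92 mm) each have a cream lid, flush with the rim at 85 mm. Walls up to the rim: 8 mm at the long sides, 6 mm at the ends and between compartments.
- lid1 (a joint): Tilt of lid 1 (at the chest's +y end; 2 to 4 follow towards -y), rad, 0 level. Plate 120 (chest x) x 83 (chest y) x 8 mm, pivoted on a stiff pin along chest y through its middle, like a see-saw. Positive: near (-x) end down; stops at +0.75 and -0.75. Over the empty compartment (65 mm free below) it turns under 2 to 3 N on an end pad and stays where left; over a full one it gives under 0.06.
- lid1_near (a point): Centre of the top of the black rubber press pad at lid 1's -x end, 40 mm from the pivot line, 90 mm above the bench when level; turns with the lid. Every pad is 24 mm (chest x) x 60 mm (chest y), stands 5 mm proud of the lid and is sprung: it sinks up to 4 mm, at 4 N per mm, on solid lids too.
- lid1_far (a point): Centre of the top of the black rubber press pad at lid 1's +x end, 40 mm from the pivot line, 90 mm above the bench when level; turns with the lid. Every pad is 24 mm (chest x) x 60 mm (chest y), stands 5 mm proud of the lid and is sprung: it sinks up to 4 mm, at 4 N per mm, on solid lids too.
- lid2 (a joint): Tilt of lid 2; a lid like lid 1.
- lid2_near (a point): Centre of the top of lid 2's pad at its -x end; as on lid 1.
- lid2_far (a point): Centre of the top of lid 2's pad at its +x end; as on lid 1.
- lid3 (a joint): Tilt of lid 3; a lid like lid 1.
- lid3_near (a point): Centre of the top of lid 3's pad at its -x end; as on lid 1.
- lid3_far (a point): Centre of the top of lid 3's pad at its +x end; as on lid 1.
- lid4 (a joint): Tilt of lid 4; a lid like lid 1.
- lid4_near (a point): Centre of the top of lid 4's pad at its -x end; as on lid 1.
- lid4_far (a point): Centre of the top of lid 4's pad at its +x end; as on lid 1.
- spool: Loose olive twine spool standing upright beyond the chest, 60 mm diameter, 78 mm high; origin at the centre of its underside. Bystander.
- screwdriver: Loose screwdriver with red handle lying on the bench in front of the chest, roughly along it, about 200 mm long; origin on its underside, x along it to the tip. Bystander.
- oil: Loose orange oil bottle with red cap standing beside the chest's +y end, 52 mm diameter, 110 mm high; origin at the centre of its underside. Bystander.

How it is judged:
On the way:
1. the lid of the empty compartment rocks under the fingers (contact force between the fingers and chest above 0.3 N and ((value of joint lid1 above 0.12 rad or value of joint lid1 below -0.12 rad) or (value of joint lid2 above 0.12 rad or value of joint lid2 below -0.12 rad) or (value of joint lid3 above 0.12 rad or value of joint lid3 below -0.12 rad) or (value of joint lid4 above 0.12 rad or value of joint lid4 below -0.12 rad))), for 0.05 s.
At the end, for the whole second after the job is handed in: The lid of the empty compartment stands tilted by more than 0.6 rad (34 degrees; its stop is at 0.75), either way, and at rest; the other three lids are level within 0.08 rad ((((value of joint lid1 above 0.6 rad or value of joint lid1 below -0.6 rad) and value of joint lid2 between -0.08 and 0.08 rad and value of joint lid3 between -0.08 and 0.08 rad and value of joint lid4 between -0.08 and 0.08 rad and velocity of joint lid1 between -0.05 and 0.05 rad/s) or ((value of joint lid2 above 0.6 rad or value of joint lid2 below -0.6 rad) and value of joint lid1 between -0.08 and 0.08 rad and value of joint lid3 between -0.08 and 0.08 rad and value of joint lid4 between -0.08 and 0.08 rad and velocity of joint lid2 between -0.05 and 0.05 rad/s) or ((value of joint lid3 above 0.6 rad or value of joint lid3 below -0.6 rad) and value of joint lid1 between -0.08 and 0.08 rad and value of joint lid2 between -0.08 and 0.08 rad and value of joint lid4 between -0.08 and 0.08 rad and velocity of joint lid3 between -0.05 and 0.05 rad/s) or ((value of joint lid4 above 0.6 rad or value of joint lid4 below -0.6 rad) and value of joint lid1 between -0.08 and 0.08 rad and value of joint lid2 between -0.08 and 0.08 rad and value of joint lid3 between -0.08 and 0.08 rad and velocity of joint lid4 between -0.05 and 0.05 rad/s))); the robot touches nothing.
It fails at once if the twine spool is moved by more than 20 mm, or lifted (distance of spool from where it was at the start of the episode above 0.02 m).
It fails at once if the screwdriver is moved by more than 20 mm, or lifted (distance of screwdriver from where it was at the start of the episode above 0.02 m).
It fails at once if the oil bottle is moved by more than 20 mm, or lifted (distance of oil from where it was at the start of the episode above 0.02 m).
It fails at once if the chest or a lid is pressed with more than 40 N (contact force between any of the fingers, the arm and chest above 40 N).
It also fails if it takes over 48 s, if anything falls off the work surface, if the arm or the gripper's body presses on something with over 40 N, if the wrist force passes 120 N, or if a joint passes its speed limit or range.

## Robot

A 6-joint arm with a two-finger parallel gripper is mounted at the origin on the work surface. World frame = base frame: x ahead of the robot, y to its left, z up, the work surface at z = 0. Lengths are in m, angles in rad, forces in N, time in s.
With the tool pointing down it reaches from about 0.275 to 0.75 m from the base axis. Payload 10.2 kg.
Tool frame: the origin (TCP) lies midway between the tips of the shut fingers; the grasp point (between the pads) lies 19 mm behind it (env.hold_point_z is the distance from the TCP to the grasp point, in m); x points along the fingers, z is the direction in which the jaws open and shut, and the axes are right-handed (so a half turn about x gives the same grasp; the last joint's range is limited). The gripper opens to 85 mm and grips with 20 to 120 N. Pads are 22 mm wide; open, the fingers measure 114 mm over their backs; the gripper's body (76 mm by 85 mm) begins 54 mm behind the grasp point. The pads swing forward as they close: fully open they stand 13 mm farther back than shut.
Start: joints at [-1.476, 0.313, 1.498, -0, 1.331, -0.223], TCP at [0.164, -0.499, 0.231] pointing down, gripper open.
Joint ranges: [-2.94, 2.94], [-0.97, 2.17], [0.19, 2.56], [-1.23, 4.37], [0.02, 3.11], [-2.88, 2.88]. Speed limits (rad/s): [2.39, 2.39, 3.01, 3.14, 3.14, 3.14].

## Interface

Orientations are given as a unit quaternion [x, y, z, w].
In Python, from bench import env, kinematics, monitor, eyes, job gives the robot as it stands. The module is installed in compiled form; this text tells all that it offers. Calls block until the motion is done:
- env.reach(position, orientation): joint-space move of the TCP to a pose.
- env.movel(position, velocity=0.15, frame=None, guard=None): straight line of the TCP; frame=None keeps the orientation; velocity is the mean speed in m/s. With guard (N) it stops when the force on the tool has changed by that much, and returns True; else False.
- env.set_joints(angles): joint-space move.
- env.release() and env.close_gripper(effort=None): open the fingers fully, or close them until they stop; effort is the grip in N (None keeps the last).
- env.hold(seconds).
- kinematics.ik(position, orientation): joint angles nearest the present ones, or None.
- monitor.sense(): the state.
- eyes.grab_frame(name): name is "scene" or "side" or "wrist"; returns a dict with "frame" (420x560x3 uint8, red, green, blue), "mtx" (3x3 intrinsics, pixels), "k1" (the pictures are not rectified: a ray, as slopes to the right and down, at radius r is drawn at 1 + k1 r^2 times it, then the intrinsics apply), "view" (4x4, takes a point from world to camera coordinates). Camera axes: x right, y down, z forward; pixel columns grow to the right and rows downward; lengths in m; the calibration is good to about 2 mm. A picture is of the moment at which its call begins. There is no depth.
A pose or a line that the arm cannot do raises env.MotionError and nothing moves.
- job.hand_in(): hands the job in, once; it reports no verdict.
The state is a dict: "clock": time; "joints": joint angles; "qvel": joint speeds; "joint_efforts": joint torques, N m; "position": TCP position; "ee_rot": TCP orientation; "contact_force": force on the tool from outside, world axes, zero at the start; "ft_torque": the same for the moment, N m; "finger_gap": opening from 0.0 (shut) to 1.0 (fully open).
Only numpy, scipy, OpenCV 4.12 (cv2) and the standard library are available. Lean on these libraries where they do the work, as an engineer would, in place of code of your own. Each camera call takes 0.05 s, during which the arm holds its last target. There are 200 camera calls.

## Working session

There is one attempt and no reset: what is moved stays moved. The work goes in short steps, each a Python script; the robot and the scene stay as the last script left them, time stands still between calls to the robot, and variables do not carry over. Pictures are saved under pics/ and viewed, about 8 in all and at most 12, crops included, and the job is handed in when it is done.

```bash
mkdir -p pics
python3 - <<'E'
from bench import env, kinematics, monitor, eyes, job
import cv2, numpy as np
for n in ("scene","side"):
    f=eyes.grab_frame(n); cv2.imwrite(f"pics/{n}0.png",f["frame"][:,:,::-1]); np.savez(f"{n}0.npz",**f)
    print(n,f["mtx"].round(1).tolist(),f["k1"],f["view"].round(3).tolist())
s=monitor.sense();print(s["clock"],s["ee_rot"],s["contact_force"])
E
```

```text
scene [[419.4, 0.0, 275.5], [0.0, 419.4, 206.3], [0.0, 0.0, 1.0]] -0.048271989642581205 [[0.519, 0.855, -0.0, -0.369], [0.506, -0.307, -0.806, -0.194], [-0.689, 0.418, -0.592, 1.341], [0.0, 0.0, 0.0, 1.0]]
side [[524.4, 0.0, 290.2], [0.0, 524.4, 195.9], [0.0, 0.0, 1.0]] -0.04621097326540853 [[-0.989, -0.144, -0.017, 0.6], [-0.061, 0.52, -0.852, 0.055], [0.132, -0.842, -0.523, 0.937], [0.0, 0.0, 0.0, 1.0]]
0.1 [ 0.41488757  0.57308926 -0.4142746   0.57255005] [ 0.17433042 -0.44795631  0.32515961]
```

View pics/scene0.png

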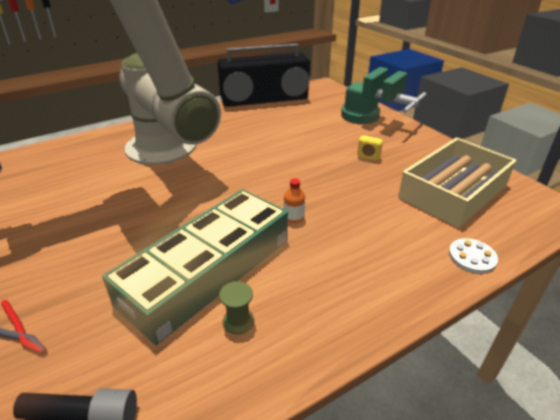

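View pics/side0.png

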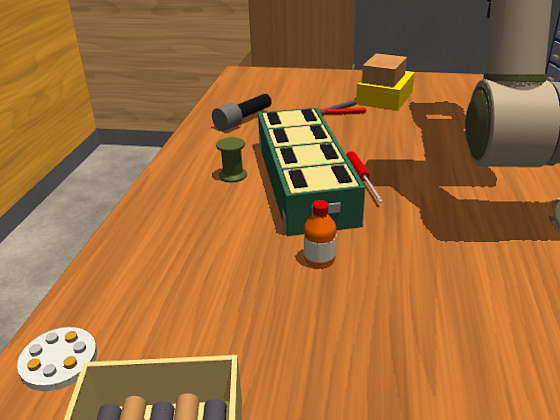

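The scene view shows the chest with eight pads at about (118–290, 192–330) and the oil bottle at (294,200). The side view shows the chest at (258–363, 108–230), the oil bottle at (320,235), the spool at (231,160) and the screwdriver at (363,175). Next I'll locate the pads in both views.

```bash
cat > h.py <<'E'
import cv2, numpy as np
def cast(f,uv,z):
    K,V,k=f["mtx"],f["view"],float(f["k1"])
    p=cv2.undistortPoints(np.array(uv,float).reshape(-1,1,2),K,np.array([k,0,0,0,0]))[:,0]
    d=np.c_[p,np.ones(len(p))]@V[:3,:3]; c=-V[:3,:3].T@V[:3,3]
    return c+d*((z-c[2])/d[:,2])[:,None]
def proj(f,X):
    V=f["view"]; return cv2.projectPoints(np.array(X,float),cv2.Rodrigues(V[:3,:3])[0],V[:3,3],f["mtx"],np.array([float(f["k1"]),0,0,0,0]))[0][:,0]
E
python3 - <<'E'
import cv2,numpy as np
from h import *
for n,(x0,y0,x1,y1) in dict(scene=(100,185,300,335),side=(250,100,370,235)).items():
    f=np.load(n+"0.npz"); im=f["frame"]; hsv=cv2.cvtColor(im,cv2.COLOR_RGB2HSV)
    cream=((hsv[...,0]>18)&(hsv[...,0]<38)&(hsv[...,2]>150)&(hsv[...,1]<150)).astype(np.uint8)
    m=np.zeros_like(cream); m[y0:y1,x0:x1]=cream[y0:y1,x0:x1]
    k,l,st,_=cv2.connectedComponentsWithStats(m)
    for i in range(1,k):
        if st[i,4]<60: m[l==i]=0
    hull=cv2.convexHull(cv2.findNonZero(m)); H=cv2.fillPoly(np.zeros_like(m),[hull],1)
    dark=((im.max(2)<75)&(H>0)).astype(np.uint8)
    k,l,st,ce=cv2.connectedComponentsWithStats(dark)
    ok=[i for i in range(1,k) if st[i,4]>40]
    P=cast(f,ce[ok],.0885)
    print(n)
    for i,p in zip(ok,P): print(st[i,4],ce[i].round(1),p.round(4))
    r=cv2.minAreaRect(cast(f,hull[:,0],.085)[:,:2].astype(np.float32)); print("lids rect",r)
    vis=im.copy(); vis[dark>0]=[255,0,255]
    cv2.imwrite(f"pics/m_{n}.png",cv2.resize(vis[y0:y1,x0:x1,::-1],None,fx=3,fy=3))
E
```

```text
scene
119 [262.6 215.3] [0.5879 0.0428 0.0885]
127 [233.7 236.1] [ 0.6173 -0.0413  0.0885]
lids rect ((0.5889046788215637, -0.09984526038169861), (0.1343519687652588, 0.3741212785243988), 18.80882453918457)
side
120 [308.6 114.9] [ 0.5978 -0.2391  0.0885]
123 [273.2 118. ] [ 0.6737 -0.2136  0.0885]
147 [317.8 131.9] [ 0.5683 -0.1515  0.0885]
148 [280.  135.2] [ 0.6442 -0.1266  0.0885]
179 [328.5 151.3] [ 0.5388 -0.0642  0.0885]
182 [288.  155.3] [ 0.6143 -0.0384  0.0885]
224 [341.1 174. ] [0.5091 0.0235 0.0885]
225 [297.3 178.6] [0.5848 0.0488 0.0885]
lids rect ((0.5915822386741638, -0.09730981290340424), (0.12051927298307419, 0.3621145486831665), 18.70520782470703)
```

```bash
cat >> h.py <<'E'
from scipy.spatial.transform import Rotation as R
YAW=np.deg2rad(18.65); C=np.array([.592,-.0975])
ex=np.array([np.cos(YAW),np.sin(YAW)]); ey=np.array([-ex[1],ex[0]])
def pt(lid,x,z): return np.r_[C+ex*x+ey*(.138-.092*(lid-1)),z]
def quat(s):
    X=np.array([0,0,-1.]);Z=np.r_[s*ey,0]; return R.from_matrix(np.c_[X,np.cross(Z,X),Z]).as_quat()
E
python3 - <<'E'
from bench import env, kinematics, monitor, eyes, job
from h import *
env.close_gripper()
best=None
for s in (1,-1):
    q=quat(s); j=[kinematics.ik(pt(l,-.04,.14),q) for l in (4,1)]
    if any(a is None for a in j): print(s,j); continue
    print(s,np.round(j[0],2),np.round(j[1],2)); c=np.abs(np.array(j[0])-monitor.sense()["joints"]).max()
    if best is None or c<best[0]: best=(c,q)
q=best[1]; env.reach(pt(4,-.04,.15),q)
for l in (4,3,2,1):
    env.movel(pt(l,-.04,.108),.2); f0=monitor.sense()["contact_force"]
    hit=env.movel(pt(l,-.04,.076),.025,guard=6)
    s=monitor.sense(); print(l,hit,s["position"].round(4),(s["contact_force"]-f0).round(2),s["clock"])
    if not hit: break
    env.movel(pt(l,-.04,.108),.1)
f=eyes.grab_frame("side"); cv2.imwrite("pics/side1.png",f["frame"][:,:,::-1])
E
```

```text
1 [-0.56  0.65  1.22 -0.    1.27 -2.46] [-0.19  0.37  1.67 -0.    1.1  -2.09]
-1 [-0.56  0.65  1.22 -0.    1.27  0.68] [-0.19  0.37  1.67 -0.    1.1   1.06]
4 False [ 0.5983 -0.2411  0.0761] [-3.16 -1.16  1.04] 4.5167
```

View pics/side1.png

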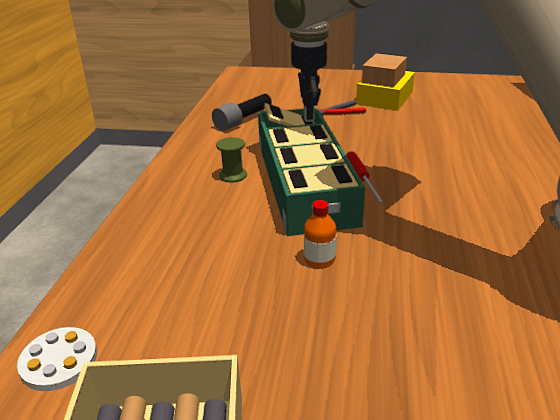

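Lid 4 rocks: it gave without tripping the guard, and the side view shows it tilted at (290,115) under the fingers. I'll push it on to the stop now.

Run:
```python
from bench import env, kinematics, monitor, eyes, job
from h import *
for z in (.070,.066,.062,.058,.054):
    hit=env.movel(pt(4,-.042,z),.015,guard=8); s=monitor.sense(); print(hit,s["position"].round(4),s["contact_force"].round(2),s["clock"])
    if hit or np.linalg.norm(s["contact_force"])>14: break
env.hold(.3)
p=s["position"]; env.movel(np.r_[p[:2]-ex*.004,p[2]+.012],.05); env.movel(pt(4,-.05,.2),.15)
env.reach(np.r_[.30,-.35,.3],quat(1) if s["joints"][5]<-1 else quat(-1))
s=monitor.sense();print(s["contact_force"],s["clock"])
for n in ("scene","side"):
    f=eyes.grab_frame(n); x0,y0,x1,y1=dict(scene=(95,180,305,340),side=(200,90,380,240))[n]
    cv2.imwrite(f"pics/{n}2.png",cv2.resize(f["frame"][y0:y1,x0:x1,::-1],None,fx=3,fy=3,interpolation=cv2.INTER_CUBIC)); np.savez(n+"2.npz",**f)
```

```text
False [ 0.5963 -0.2417  0.0699] [-0.34  0.47  2.4 ] 5.1417
False [ 0.5961 -0.2417  0.0657] [-0.43 -0.49  0.75] 5.5583
False [ 0.5961 -0.2417  0.0618] [-1.27 -0.77  1.22] 5.975
True [ 0.5966 -0.2419  0.0597] [-4.18  0.47  6.3 ] 6.2583
[ 0.33702628  0.22408532 -0.14277091] 9.2083
```

View pics/scene2.png

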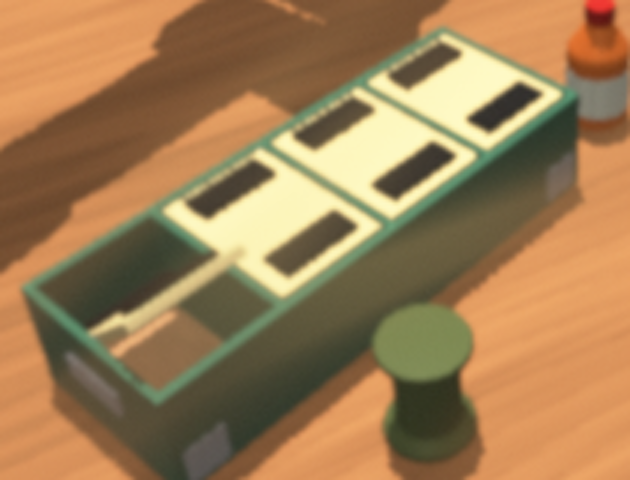

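View pics/side2.png

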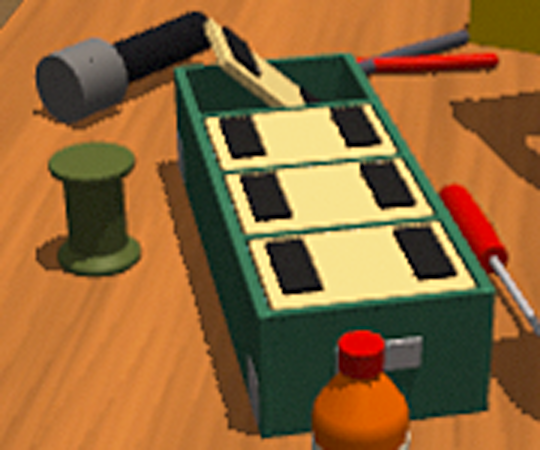

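The lid is open and the bystanders look untouched. I'll check the tilt numerically by projecting the lid's raised far-end corners for several angles.

Run:
```python
from h import *
for n,o in (("side",(200,90)),("scene",(95,180))):
    f=np.load(n+"2.npz")
    for t in (.5,.6,.68,.75):
        X=[]
        for y in (-.0415,.0415):
            for (u,w) in ((.06,.004),(-.06,.004)):
                x=u*np.cos(t)-w*np.sin(t); z=.081+u*np.sin(t)+w*np.cos(t)
                X.append(np.r_[pt(4,x,z)[:2]+ey*y,z])
        print(n,t,"-yfar,-ynear,+yfar,+ynear (crop px)",((proj(f,X)-o)*3+1).round(0).tolist())
f0=np.load("side0.npz")["frame"].astype(int); f2=np.load("side2.npz")["frame"].astype(int)
for nm,(x0,y0,x1,y1) in dict(spool=(210,132,250,184),driver=(345,148,385,206),oil=(300,198,340,270)).items():
    print(nm,np.abs(f2-f0)[y0:y1,x0:x1].max(2).mean().round(2))
im=cv2.cvtColor(cv2.resize(f2[85:135,255:335].astype(np.uint8),None,fx=10,fy=10,interpolation=cv2.INTER_CUBIC),cv2.COLOR_RGB2BGR)
f=np.load("side2.npz")
for t,c in ((.6,(0,0,255)),(.75,(255,0,0))):
    X=[]
    for y,u in ((-.0415,.06),(.0415,.06),(.0415,0),(-.0415,0)):
        w=.004;x=u*np.cos(t)-w*np.sin(t); z=.081+u*np.sin(t)+w*np.cos(t); X.append(np.r_[pt(4,x,z)[:2]+ey*y,z])
    cv2.polylines(im,[((proj(f,X)-(255,85)+.5)*10).astype(int)],True,c,1)
cv2.imwrite("pics/ov.png",im)
```

```text
side 0.5 -yfar,-ynear,+yfar,+ynear (crop px) [[197.0, 33.0], [334.0, 92.0], [213.0, 76.0], [358.0, 136.0]]
side 0.6 -yfar,-ynear,+yfar,+ynear (crop px) [[201.0, 27.0], [330.0, 99.0], [218.0, 69.0], [354.0, 143.0]]
side 0.68 -yfar,-ynear,+yfar,+ynear (crop px) [[205.0, 22.0], [327.0, 104.0], [222.0, 63.0], [350.0, 148.0]]
side 0.75 -yfar,-ynear,+yfar,+ynear (crop px) [[209.0, 18.0], [324.0, 108.0], [226.0, 59.0], [347.0, 153.0]]
scene 0.5 -yfar,-ynear,+yfar,+ynear (crop px) [[139.0, 344.0], [56.0, 323.0], [256.0, 263.0], [165.0, 252.0]]
scene 0.6 -yfar,-ynear,+yfar,+ynear (crop px) [[133.0, 334.0], [61.0, 331.0], [251.0, 254.0], [169.0, 260.0]]
scene 0.68 -yfar,-ynear,+yfar,+ynear (crop px) [[129.0, 327.0], [65.0, 337.0], [247.0, 247.0], [173.0, 266.0]]
scene 0.75 -yfar,-ynear,+yfar,+ynear (crop px) [[124.0, 321.0], [68.0, 343.0], [243.0, 241.0], [176.0, 271.0]]
spool 3.25
driver 26.94
oil 2.98
```

View pics/ov.png

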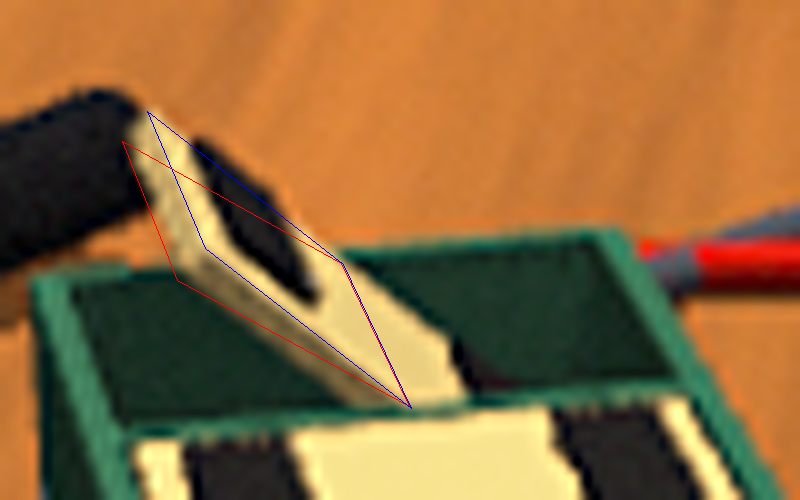

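The lid's top edges follow the blue 0.75 rad outline and clearly miss the red 0.60 one. The spool and oil bottle haven't changed. The screwdriver patch differs between frames, which I put down to the moving arm shadow; the tool is in the same place in both pictures.

Run:
```python
from bench import env, monitor, job
s=monitor.sense(); print(s["clock"],s["position"],s["contact_force"]); job.hand_in()
```

```text
9.3083 [ 0.300719   -0.34980336  0.29949567] [-0.6876768  -0.09422981 -0.04113665]
the job is handed in; nothing more can be done
```

Lid 4, at the chest's -y end, is the one over the empty compartment. It is pushed fully open near end down, and I handed the job in at 9.3 s of the 48 s allowed.

- **Finding it:** I located the pads in the two camera views and pressed lid 4's near pad first with the shut fingers. It rocked under about 3 N without tripping the 6 N guard, so I never touched the other three lids.
- **Opening it:** I pushed the end down until the force rose at the stop, to about 8 N, then withdrew the hand to z = 0.30 m.
- **Final tilt:** the raised end of the lid matches the 0.75 rad outline in the side view and clearly not the 0.60 rad one. The other three lids look level, and the force on the tool after withdrawing was only noise.
- **Bystanders:** the spool and oil bottle look unchanged in the before and after pictures. The pixel check around the screwdriver did differ. I put that down to the arm's moving shadow, because by eye the screwdriver is in the same place, but I did not measure its position.
- **Camera agreement:** the two views disagreed by about 5 mm on the pad positions, so I used a value midway between them.

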